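# Goods-in check: hold the surface probe on the top chocolate bar

### The arm

A 6-joint arm with a two-finger parallel gripper is mounted at the origin on a cart in front of the work surface, level with it; the furniture and walls round the work are solid. World frame = base frame: x ahead of the robot, y to its left, z up, the work surface at z = 0. Lengths are in m, angles in rad, forces in N, time in s.
With the tool pointing down it reaches from about 0.35 to 0.975 m from the base axis. Payload 17.4 kg.
Tool frame: the origin (TCP) lies midway between the tips of the shut fingers; the grasp point (between the pads) lies 19 mm behind it; z points along the fingers, y is the line along which they close (so a half turn about z gives the same grasp; the last joint's range is limited). The gripper opens to 85 mm and grips with 20 to 120 N. Pads are 22 mm wide; open, the fingers measure 114 mm over their backs; the gripper's body (76 mm by 85 mm) begins 54 mm behind the grasp point. The pads swing forward as they close: fully open they stand 13 mm farther back than shut.
Start: joints at [-1.252, 0.116, 1.442, -0, 1.584, -0.038], TCP at [0.236, -0.632, 0.231] pointing down, gripper open.
Joint ranges: [-2.83, 2.83], [-0.83, 2.19], [0.07, 2.5], [-1.14, 4.28], [0.01, 3], [-2.97, 2.97]. Speed limits (rad/s): [1.89, 1.89, 2.22, 3.14, 3.14, 3.14].

### API

Orientations are given as a rotation vector (axis times angle).
In Python, from workcell import bot gives the robot as it stands. Calls block until the motion is done:
- bot.reach(position, orientation): joint-space move of the TCP to a pose.
- bot.move_straight(position, rotation=None, speed=0.15, force_limit=None): straight line of the TCP; rotation=None keeps the orientation; speed is the mean speed in m/s. With force_limit (N) it stops when the force on the tool has changed by that much, and returns True; else False.
- bot.goto_joints(angles): joint-space move.
- bot.gripper_to(opening, newtons=None): finger opening in m; newtons is the grip in N (None keeps the last); returns when the fingers have stopped.
- bot.hold(seconds).
- bot.solve_ik(position, orientation): joint angles nearest the present ones, or None.
- bot.observe(): the state.
- bot.get_image(name): name is "scene" or "top"; returns a dict with "img" (400x640x3 uint8, red, green, blue), "mtx" (3x3 intrinsics, pixels), "dist" ([k1, k2, p1, p2, k3] as OpenCV has them; the pictures are not rectified), "rvec" (rotation vector, rad) and "tvec" (3), from world to camera coordinates, as OpenCV has them. Camera axes: x right, y down, z forward; pixel columns grow to the right and rows downward; lengths in m; the calibration is good to about 2 mm. A picture is of the moment at which its call begins. There is no depth.
A pose or a line that the arm cannot do raises bot.MotionError and nothing moves.
- bot.hand_in(): hands the job in; it is judged then, once.
Trained networks look in a picture, given as the dict that the camera call returned (one of the last four; its "shot" number tells which), for a name from the list of things; names that differ only in an ending like _2 or _b are one class to them, and where a whole thing is asked for, a point or a joint stands for the part that bears it (a point fixed in the world has none). Each returns a list of dicts, best first, with "score" (0 to 1); they miss things now and then, are a little off and sometimes report something else, mostly with a low value. They report only what shows in the picture. A call takes as long as a camera call.
- bot.search_frame(picture, thing): "location" ([x, y, z] in m, in the coordinates of the camera as it stood for that picture, good to about 4 mm: the middle of the surface that is visible of it).
- bot.silhouettes(picture, thing): "mask" (400x640 bool, what is visible of it).
- bot.pinpoint(picture, thing): "location" ([x, y, z] in m, in the coordinates of the camera as it stood for that picture, good to about 4 mm: a listed point, or the origin of a listed thing).
The state is a dict: "clock": time; "joint_pos": joint angles; "qd": joint speeds; "tau": joint torques, N m; "tool_pos": TCP position; "ee_rot": TCP orientation; "wrist_force": force on the tool from outside, world axes, zero at the start; "wrist_torque": the same for the moment, N m; "grip_width": finger opening in m; "gripper_force": force on a finger pad.
Only numpy, scipy, OpenCV 4.12 (cv2) and the standard library are available. Lean on these libraries where they do the work, as an engineer would, in place of code of your own. Each camera call takes 0.05 s, during which the arm holds its last target. There are 200 camera calls.

### The job

A carton of chocolate bars has come in and its tape has been slit. Fold its two long flaps right back, well past upright, then take the surface probe out of its desk stand and hold its sprung disc squarely and lightly on the round flower emblem of the single bar lying across the top, with the spring about half way in, so that the reading can settle. Do not shift the bar, press hard or disturb the bell and the little jar, and finish while still holding the probe there.

Things in the scene. Friction and masses are not known exactly. Their poses are not given: they have to be found in the camera images.
- carton: Open-topped cardboard carton, fixed: 138 mm (own x) by 178 mm (own y), walls 4 mm, rim 80 mm above the counter. Origin: centre of its underside; z up. Long flaps hinged on the left (+y) and right (-y) rims; short flaps hang outside the x walls, up to 10 mm proud. Inside, three wrapped bars side by side along x (tops 43 mm above the counter) and one single bar across them.
- flap_left (a joint): Left flap: 4 mm board, 134 mm along the carton's x, 86 mm from crease to free edge. Crease along the carton's x at y = +87, z = 82 mm in its frame. 0 = shut (free edge at y = +1 mm), 1.57 = upright, stop at 2.5 = folded out and down. Starts sprung up, 0.6 to 1.0. The stiff crease (0.03 N m) leaves the flap wherever it is put.
- flap_right (a joint): Right flap, the mirror image: crease at y = -87 mm, z = 82 mm in the carton's frame; same values.
- flap_left_edge (a point): Middle of the left flap's free edge (mid-thickness of the board); it moves with the flap.
- flap_right_edge (a point): Middle of the right flap's free edge.
- top_bar: The single wrapped chocolate bar that lies loose on top, across the row of three: 55 mm (own x) by 117 mm (own y) by 9 mm, about 0.12 kg, its own y roughly along the carton's y. Origin: centre of its underside, 43 mm above the counter; z up.
- emblem (a point): The marked spot: centre of the round flower-shaped emblem (17 mm across, hollow middle) printed on the top bar's upper face, 6 mm from the middle of the face towards the bar's own -x; 52 mm above the counter and 28 mm below the carton's rim.
- probe: Surface probe, 151 mm long, 0.1 kg: black handle 26 mm (own x) by 18 mm (own y), 55 to 151 mm up its own z; below it a neck, a 9 mm steel stem down to z = 16 mm and a sprung steel disc 17 mm across, 4 mm thick. Origin: centre of the disc's outer face with the spring out; z up the axis to the handle. Starts in the stand, leaning 0.35 rad (top towards the stand's -x); draws out along its axis.
- probe_grip (a point): Point on the probe's axis to grip by, 122 mm up from the origin; the handle ends 29 mm above it, and the holster's mouth lies about 44 mm below it. The 18 mm width along the probe's y is the easiest to pinch.
- tip_face (a point): Centre of the outer face of the sprung disc; it moves with the disc.
- probe_tip (a joint): How far the disc is pressed in: 0 = out, 0.010 m = bottomed. The spring needs about 1 N to start, 2.8 N half way (0.005) and 4.6 N at the bottom, where it becomes rigid.
- stand: Desk stand of the probe, fixed: dark steel foot 100 mm (own x) by 72 mm, 11 mm high; grey square holster (37 by 29 mm outside) leaning 0.35 rad to its own -x, mouth about 91 mm above the counter. The handle sits 23 mm deep in it, 1.5 mm play a side, on a ledge. Origin: centre of the foot's underside; z up.
- bell: Counter bell, 84 mm across, 63 mm high, loose; to be left alone. Origin: centre of its underside.
- mini_jar: Small lidded jar, 62 mm across, 78 mm high, loose; to be left alone. Origin: centre of its underside.

How it is judged:
On the way:
1. both long flaps are folded back past upright (over 100 degrees) and the probe is not yet on the bar (value of joint each of flap_left, flap_right above 1.75 rad and contact force between probe and top_bar below 0.1 N), for 0.2 s.
At the end, for the whole second after the job is handed in: Both flaps over 1.75 rad open. Fingers hold the probe still, within 0.14 rad of upright and 0.12 of square to the bar, clear of the carton; disc within 8 mm of the emblem's centre, pressed in 2 to 8.5 mm with 0.8 to 6 N; the emblem within 12 mm of where it was (value of joint each of flap_left, flap_right above 1.75 rad and horizontal distance between tip_face and emblem below 0.008 m and distance between tip_face and emblem below 0.01 m and angle between the z axis of probe and the z axis of top_bar, either way round below 0.12 rad and angle between probe's own z axis and vertical below 0.14 rad and value of joint probe_tip between 0.002 and 0.0085 m and contact force between probe and top_bar between 0.8 and 6 N and contact force between the fingers and probe above 1 N and contact force between probe and carton below 0.1 N and linear speed of probe below 0.01 m/s and distance of emblem from where it was at the start of the episode below 0.012 m); the arm keeps its last pose, push and grip.
It fails at once if the probe is pressed hard on the top bar (over 12 N) (contact force between probe and top_bar above 12 N).
It fails at once if the fingers push on the top bar (over 2 N) (contact force between the fingers and top_bar above 2 N).
It fails at once if the bell is shifted by more than 15 mm (distance of bell from where it was at the start of the episode above 0.015 m).
It fails at once if the little jar is shifted by more than 15 mm (distance of mini_jar from where it was at the start of the episode above 0.015 m).
It also fails if it takes over 64 s, if anything falls off the work surface, if the arm or the gripper's body presses on something with over 40 N, if the wrist force passes 120 N, or if a joint passes its speed limit or range.

## Working session

There is one attempt and no reset: what is moved stays moved. The work goes in short steps, each a Python script; the robot and the scene stay as the last script left them, time stands still between calls to the robot, and variables do not carry over. Pictures are saved under pics/ and viewed, at most 10 in all, crops included, and the job is handed in when it is done.

```bash
mkdir -p pics; ls
cat > h.py <<'E'
import numpy as np, cv2
from scipy.spatial.transform import Rotation as R
from workcell import bot
def w(p,loc):
    Rm=cv2.Rodrigues(np.array(p["rvec"],float))[0]
    return Rm.T@(np.array(loc,float)-np.array(p["tvec"],float).ravel())
def pix(p,X):
    return cv2.projectPoints(np.array(X,float).reshape(-1,3),np.array(p["rvec"],float),np.array(p["tvec"],float),np.array(p["mtx"]),np.array(p["dist"]))[0].reshape(-1,2)
def ray(p,uv,z):
    n=cv2.undistortPoints(np.array(uv,float).reshape(-1,1,2),np.array(p["mtx"]),np.array(p["dist"])).reshape(-1,2)
    Rm=cv2.Rodrigues(np.array(p["rvec"],float))[0]; c=-Rm.T@np.array(p["tvec"],float).ravel()
    d=np.c_[n,np.ones(len(n))]@Rm
    return c+d*((z-c[2])/d[:,2])[:,None]
E
python3 - <<'E'
from h import *
np.set_printoptions(precision=4,suppress=True)
for n in("scene","top"):
    p=bot.get_image(n); cv2.imwrite(f"pics/{n}0.png",p["img"][:,:,::-1])
    print(n,w(p,[0,0,0]))
    for t in["carton","flap_left_edge","flap_right_edge","top_bar","emblem","probe","probe_grip","tip_face","stand","bell","mini_jar"]:
        r=bot.pinpoint(p,t)
        print(t,[(w(p,a["location"]),round(a["score"],2)) for a in r[:2]])
print(bot.observe()["clock"])
E
```

```text
pics
scene [0.0606 0.5902 0.5569]
carton [(array([0.5185, 0.0613, 0.0047]), 0.55)]
flap_left_edge [(array([0.5233, 0.0949, 0.1492]), 0.81), (array([0.4671, 0.3351, 0.1311]), 0.73)]
flap_right_edge [(array([0.5182, 0.0407, 0.1401]), 0.49)]
top_bar [(array([0.5192, 0.0763, 0.0437]), 0.67)]
emblem [(array([0.5111, 0.0767, 0.0557]), 0.92)]
probe [(array([ 0.4794,  0.3329, -0.001 ]), 0.55), (array([0.4671, 0.3347, 0.1335]), 0.51)]
probe_grip [(array([0.4681, 0.3356, 0.1329]), 0.93)]
tip_face []
stand [(array([ 0.4794,  0.3326, -0.0022]), 0.66)]
bell [(array([0.3521, 0.1575, 0.0014]), 0.8)]
mini_jar [(array([ 0.7009, -0.1889,  0.0052]), 0.57)]
top [0.3915 0.0524 1.1488]
carton [(array([0.522 , 0.0698, 0.0023]), 0.79), (array([0.5161, 0.0443, 0.1388]), 0.29)]
flap_left_edge []
flap_right_edge [(array([0.5167, 0.043 , 0.1394]), 0.58)]
top_bar [(array([0.5222, 0.0791, 0.0464]), 0.79), (array([0.4681, 0.3383, 0.1289]), 0.54)]
emblem [(array([0.5208, 0.0706, 0.0013]), 0.62), (array([0.5158, 0.0827, 0.0528]), 0.59)]
probe [(array([0.5098, 0.3294, 0.0186]), 0.71)]
probe_grip [(array([0.4699, 0.3378, 0.1312]), 0.59)]
tip_face []
stand [(array([ 0.4836,  0.336 , -0.001 ]), 0.71)]
bell [(array([ 0.356 ,  0.1589, -0.0005]), 0.57)]
mini_jar [(array([ 0.6997, -0.19  ,  0.0003]), 0.83)]
1.2
```

View pics/scene0.png

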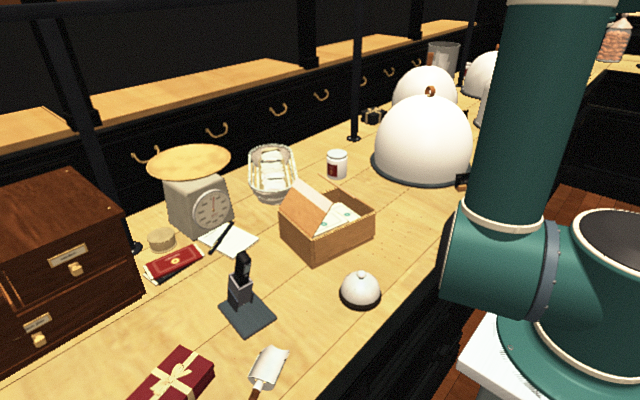

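View pics/top0.png

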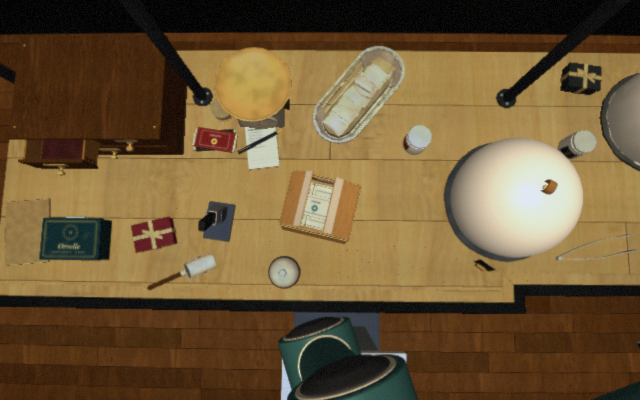

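The scene view shows the carton at about (325,225), the stand at (245,300), the bell at (361,290) and the jar at (337,165). In the top view the carton is at (320,205) with its emblem at about (315,208), the probe is at (210,217), the jar at (418,139) and a big dome at (515,200). I'll zoom in for the yaws.

Run:
```python
import cv2,numpy as np
t=cv2.imread("pics/top0.png");s=cv2.imread("pics/scene0.png")
a=cv2.resize(t[160:250,190:370],(800,400),interpolation=cv2.INTER_CUBIC)  # 4.444
b=cv2.resize(s[170:350,210:390],(0,0),fx=3,fy=3)
cv2.imwrite("pics/c1.png",a)
cv2.imwrite("pics/c2.png",b)
```

```text
(no output)
```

View pics/c1.png

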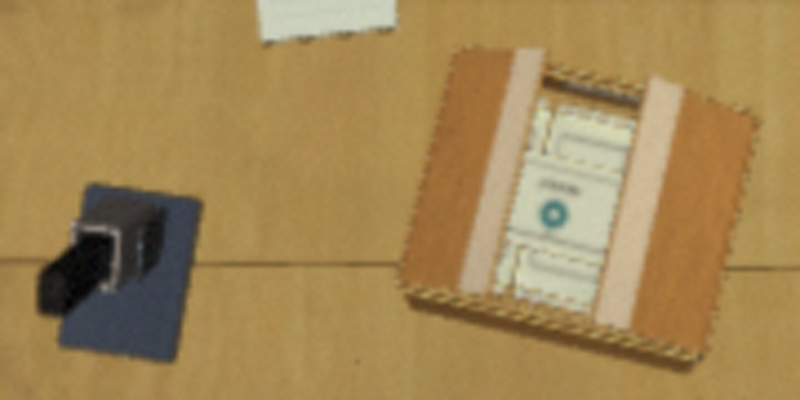

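View pics/c2.png

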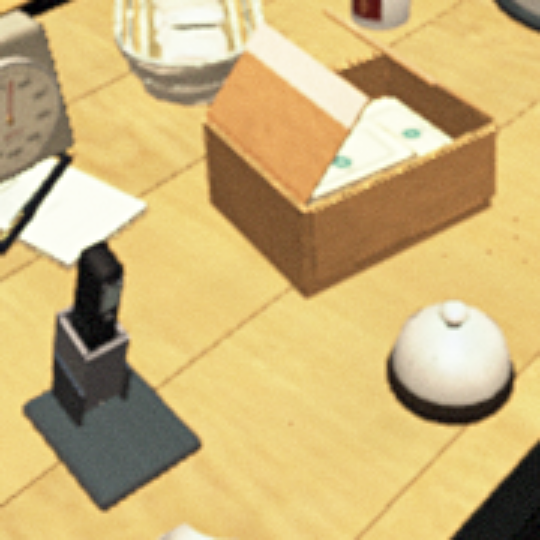

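The crops show the rim corners at crop px (450,48), (760,115), (710,357) and (400,285). The foot corners are at (90,183), (203,200), (175,362) and (58,345), and the emblem is at (553,213).

Run:
```python
from h import *
np.set_printoptions(precision=4,suppress=True)
p=bot.get_image("top"); s=bot.get_image("scene")
f=lambda L:np.array(L)/4.4444+[190,160]
c=ray(p,f([(450,48),(760,115),(710,357),(400,285)]),0.082); print("rim",c,c.mean(0))
for i in range(4):
    d=c[(i+1)%4]-c[i]; print(np.linalg.norm(d),np.degrees(np.arctan2(d[1],d[0])))
c=ray(p,f([(90,183),(203,200),(175,362),(58,345)]),0.011); print("foot",c,c.mean(0))
for i in range(4):
    d=c[(i+1)%4]-c[i]; print(np.linalg.norm(d),np.degrees(np.arctan2(d[1],d[0])))
print("emb top",ray(p,f([(553,213)]),0.052))
print("emb scene px 342,162 / 412,132",ray(s,np.array([(342,162),(412,132)])/3+[210,170],0.052),ray(s,np.array([(412,132)])/3+[210,170],0.043))
for t in["flap_left","flap_right","probe","top_bar"]:
    for n,q in(("s",s),("t",p)):
        r=bot.silhouettes(q,t)
        for a in r[:1]:
            v,u=np.nonzero(a["mask"]); rc=cv2.minAreaRect(np.c_[u,v].astype(np.float32)); print(t,n,round(a["score"],2),len(u),cv2.boxPoints(rc).round(1).tolist())
# flap angle fits: edge projection
```

```text
rim [[ 0.6047  0.1385  0.082 ]
 [ 0.5675 -0.0364  0.082 ]
 [ 0.432  -0.0083  0.082 ]
 [ 0.4703  0.1639  0.082 ]] [0.5186 0.0644 0.082 ]
0.17875564638041883 -101.98855802489496
0.13835599282749342 168.29789896798272
0.17638465937403427 77.46893249847164
0.13671866339807978 -10.701621498187802
foot [[0.5351 0.3591 0.011 ]
 [0.5254 0.2905 0.011 ]
 [0.4287 0.3038 0.011 ]
 [0.438  0.374  0.011 ]] [0.4818 0.3318 0.011 ]
0.06924148127482378 -98.06268269341659
0.09753299024694957 172.20487105008704
0.07085152896199313 82.46187872252504
0.0981873403958615 -8.734715320742422
emb top [[0.5147 0.08   0.052 ]]
emb scene px 342,162 / 412,132 [[0.513  0.0785 0.052 ]
 [0.4975 0.0122 0.052 ]] [[0.5053 0.0019 0.043 ]]
flap_left s 0.65 1792 [[271.5, 209.10000610351562], [296.1000061035156, 175.8000030517578], [335.1000061035156, 204.60000610351562], [310.6000061035156, 237.89999389648438]]
flap_left t 0.65 1141 [[279.3999938964844, 222.39999389648438], [292.8999938964844, 166.39999389648438], [313.20001220703125, 171.3000030517578], [299.70001220703125, 227.3000030517578]]
flap_right s 0.42 179 [[317.6
[... 285 characters left out ...]
000061035156, 238.6999969482422]]
probe s 0.75 28 [[336.3999938964844, 186.89999389648438], [337.5, 185.3000030517578], [349.5, 193.3000030517578], [348.3999938964844, 194.89999389648438]]
probe t 0.64 1389 [[322.6000061035156, 232.6999969482422], [335.0, 177.10000610351562], [360.70001220703125, 182.8000030517578], [348.3999938964844, 238.39999389648438]]
top_bar s 0.72 502 [[306.6000061035156, 223.8000030517578], [341.0, 205.6999969482422], [349.6000061035156, 222.1999969482422], [315.20001220703125, 240.1999969482422]]
top_bar t 0.89 400 [[303.79998779296875, 213.89999389648438], [308.70001220703125, 194.1999969482422], [329.3999938964844, 199.39999389648438], [324.5, 219.10000610351562]]
```

```bash
cat >> h.py <<'E'
C=np.array([0.519,0.0645,0]); YC=np.radians(-11.9); RC=R.from_euler('z',YC)
def cw(x,y,z): return C+RC.apply([x,y,z])
def down(a): return R.from_euler('z',a)*R.from_euler('x',np.pi)
E
python3 - <<'E'
from h import *
np.set_printoptions(precision=3,suppress=True)
o=bot.observe(); print(R.from_rotvec(o["ee_rot"]).as_matrix(),o["wrist_force"])
bot.gripper_to(0.0)
t=np.array(o["tool_pos"]); bot.move_straight([t[0],t[1],0.42],speed=0.3)
best=None
for a in(YC,YC+np.pi):
    q=bot.solve_ik(cw(0,.004,.30),down(a).as_rotvec()); print(a,q)
    if q is not None and (best is None or abs(q[5])<abs(best[1][5])): best=(a,q)
a=best[0]; rv=down(a).as_rotvec()
bot.reach(cw(0,.004,.42),rv)
bot.move_straight(cw(0,.004,.118),rv,speed=.2,force_limit=15)
S=lambda y,z,s=.1:print(y,bot.move_straight(cw(0,y,z),rv,speed=s,force_limit=20),np.array(bot.observe()["wrist_force"]))
S(.06,.125);S(.1165,.128);S(.004,.12,.2);S(-.06,.125);S(-.1165,.128);S(0,.14,.2)
bot.move_straight(cw(0,.0,.30),rv,speed=.3)
o=bot.observe();print(a,o["clock"],o["joint_pos"])
for n in("scene","top"):
    p=bot.get_image(n); cv2.imwrite(f"pics/{n}1.png",p["img"][:,:,::-1])
    for k in["flap_left_edge","flap_right_edge","emblem","probe_grip","probe"]:
        print(n,k,[(w(p,r["location"]),round(r["score"],2)) for r in bot.pinpoint(p,k)[:2]])
s=cv2.imread("pics/scene1.png");cv2.imwrite("pics/c3.png",cv2.resize(s[140:350,200:400],(0,0),fx=2.8,fy=2.8))
E
```

```text
[[ 0.937  0.349 -0.   ]
 [ 0.349 -0.937  0.   ]
 [-0.    -0.    -1.   ]] [0.373 0.193 0.507]
-0.20769418098732523 [ 0.082 -0.224  1.658  0.     1.707  1.861]
2.933898472602468 [ 0.082 -0.224  1.658  0.     1.707 -1.281]
0.06 True [-3.491 -2.57  11.182]
0.1165 True [-5.423 -1.143 10.893]
0.004 False [ 0.684  0.437 -0.13 ]
-0.06 True [ 0.016 -0.075  1.076]
-0.1165 True [-2.2    3.045  7.811]
0 False [0.562 0.318 0.616]
2.933898472602468 10.5833 [ 0.074 -0.227  1.661 -0.     1.708 -1.289]
scene flap_left_edge [(array([0.53 , 0.127, 0.165]), 0.71)]
scene flap_right_edge []
scene emblem [(array([0.514, 0.08 , 0.056]), 0.96)]
scene probe_grip [(array([0.468, 0.334, 0.136]), 0.82)]
scene probe []
top flap_left_edge [(array([0.532, 0.13 , 0.166]), 0.56), (array([0.514, 0.081, 0.049]), 0.19)]
top flap_right_edge [(array([0.509, 0.009, 0.161]), 0.6)]
top emblem [(array([ 0.7  , -0.19 ,  0.004]), 0.74), (array([0.517, 0.085, 0.05 ]), 0.63)]
top probe_grip [(array([0.47 , 0.338, 0.131]), 0.75)]
top probe [(array([0.509, 0.331, 0.019]), 0.55)]
```

View pics/c3.png

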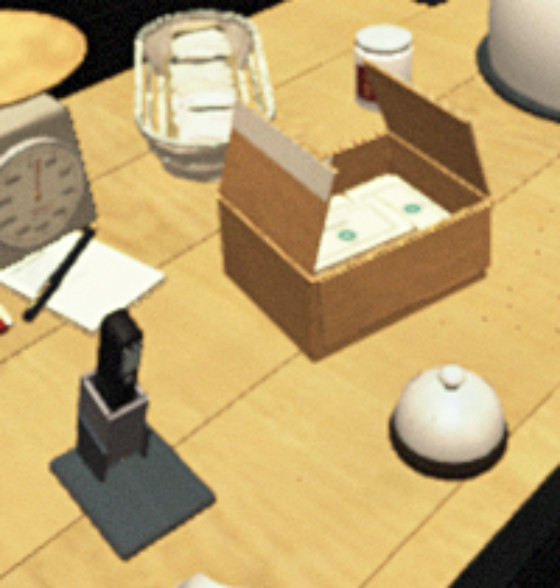

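The crop shows both flaps near upright (about 1.3 and 1.2 rad), and the bar, bell and jar unmoved. The flap edges probably jammed up under the wider finger backs, so I'll push again with the fingertip only a little below each edge.

Run:
```python
from h import *
np.set_printoptions(precision=3,suppress=True)
rv=down(YC+np.pi).as_rotvec()
bot.move_straight(cw(0,.0,.148),rv,speed=.25)
def S(y,z,s=.08):print(y,bot.move_straight(cw(0,y,z),rv,speed=s,force_limit=20),np.array(bot.observe()["wrist_force"]),np.array(bot.observe()["tool_pos"]))
for g in(1,-1):
    S(g*.075,.148);S(g*.095,.142);S(g*.12,.130);S(0,.16,.25)
bot.move_straight(cw(0,.0,.30),rv,speed=.3)
print(bot.observe()["clock"])
for n in("scene","top"):
    p=bot.get_image(n); cv2.imwrite(f"pics/{n}2.png",p["img"][:,:,::-1])
    for k in["flap_left_edge","flap_right_edge","emblem","probe_grip"]:
        print(n,k,[(w(p,r["location"]),RC.inv().apply(w(p,r["location"])-C),round(r["score"],2)) for r in bot.pinpoint(p,k)[:2]])
s=cv2.imread("pics/scene2.png");cv2.imwrite("pics/c4.png",cv2.resize(s[140:350,200:400],(0,0),fx=2.8,fy=2.8))
```

```text
0.075 False [-0.591  0.278  1.107] [0.534 0.138 0.148]
0.095 False [-0.131 -0.412 -0.055] [0.538 0.158 0.142]
0.12 False [0.258 0.012 0.791] [0.544 0.182 0.13 ]
0 False [-0.581  0.222  0.281] [0.519 0.064 0.16 ]
-0.075 False [ 0.702 -0.309  0.826] [ 0.504 -0.009  0.148]
-0.095 False [-0.287  0.063 -0.679] [ 0.499 -0.029  0.142]
-0.12 False [-0.046  0.201 -0.094] [ 0.494 -0.053  0.13 ]
0 False [ 0.161  0.077 -0.858] [0.519 0.065 0.16 ]
17.8417
scene flap_left_edge [(array([0.55 , 0.208, 0.142]), array([0.001, 0.147, 0.142]), 0.84), (array([0.512, 0.082, 0.052]), array([-0.011,  0.015,  0.052]), 0.44)]
scene flap_right_edge [(array([ 0.489, -0.08 ,  0.144]), array([ 0.   , -0.148,  0.144]), 0.81)]
scene emblem [(array([0.51 , 0.076, 0.055]), array([-0.011,  0.01 ,  0.055]), 0.58)]
scene probe_grip [(array([0.464, 0.331, 0.134]), array([-0.109,  0.25 ,  0.134]), 0.8)]
top flap_left_edge [(array([0.55 , 0.208, 0.144]), array([0.001, 0.147, 0.144]), 0.55)]
top flap_right_edge [(array([ 0.488, -0.075,  0.142]), array([-0.002, -0.143,  0.142]), 0.75)]
top emblem [(array([0.517, 0.083, 0.05 ]), array([-0.006,  0.018,  0.05 ]), 0.67)]
top probe_grip [(array([0.465, 0.341, 0.133]), array([-0.109,  0.259,  0.133]), 0.56)]
```

View pics/c4.png

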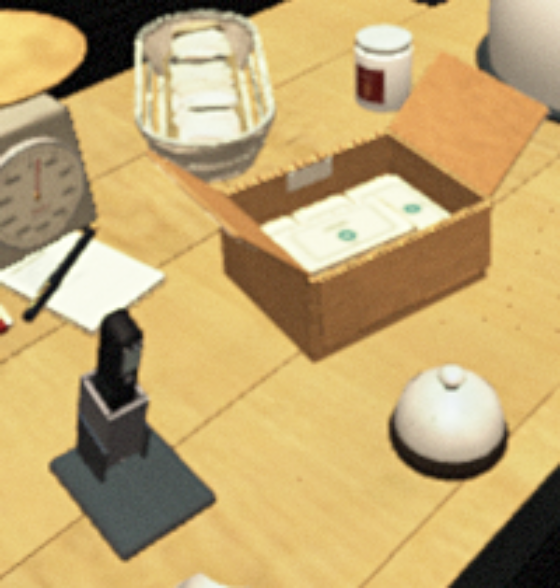

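Both flaps are folded out to about 2.35 rad with nothing else moved. The emblem shows at crop px (347,235). Next is the probe.

```bash
cat >> h.py <<'E'
PSI=np.radians(-8.5); G=np.array([.4675,.336,.1328])
RP=R.from_euler('z',PSI)*R.from_euler('y',-.35)   # probe in the stand
def tool(rp,k): return rp*R.from_euler('x',np.pi)*R.from_euler('z',k*np.pi)
def tcp(grip,rt): return grip+rt.apply([0,0,.019])
def look(tag):
    for n in("scene","top"):
        p=bot.get_image(n); cv2.imwrite(f"pics/{n}{tag}.png",p["img"][:,:,::-1])
        yield n,p
E
python3 - <<'E'
from h import *
np.set_printoptions(precision=4,suppress=True)
# emblem by colour
for n in("scene","top"):
    im=cv2.imread(f"pics/{n}2.png"); p=bot.get_image(n)
    c=pix(p,[.514,.080,.052])[0]; hsv=cv2.cvtColor(im,cv2.COLOR_BGR2HSV)
    m=(hsv[...,0]>70)&(hsv[...,0]<105)&(hsv[...,1]>50); v,u=np.nonzero(m)
    k=np.hypot(u-c[0],v-c[1])<8; wt=hsv[v[k],u[k],1].astype(float)
    print(n,c,k.sum(),ray(p,[[np.average(u[k],weights=wt),np.average(v[k],weights=wt)]],.052))
ax=RP.apply([0,0,1]); 
k=min((0,1),key=lambda k:abs(bot.solve_ik(tcp(G+.1*ax,tool(RP,k)),tool(RP,k).as_rotvec())[5]))
rt=tool(RP,k); rv=rt.as_rotvec(); print("k",k)
bot.gripper_to(.055,40)
bot.reach(tcp(G+.12*ax,rt),rv)
print(bot.observe()["joint_pos"])
print(bot.move_straight(tcp(G,rt),rv,speed=.1,force_limit=15))
bot.gripper_to(0.0,50)
o=bot.observe();print(o["clock"],o["grip_width"],o["gripper_force"],np.array(o["wrist_force"]),o["wrist_torque"])
for n,p in look(3): print([w(p,r["location"]) for r in bot.pinpoint(p,"probe_grip")[:1]])
s=cv2.imread("pics/scene3.png");cv2.imwrite("pics/c5.png",cv2.resize(s[160:360,170:370],(0,0),fx=2.8,fy=2.8))
E
```

```text
scene [323.2394 224.1187] 5 [[0.5141 0.0774 0.052 ]]
top [314.4107 208.1799] 22 [[0.5173 0.0803 0.052 ]]
k 1
[ 0.7619 -0.2929  1.8574 -0.2805  1.3651 -0.6316]
False
21.9333 0.01737825293282609 49.86423432826996 [-1.7558  0.9493  3.619 ] [ 0.0933  0.2134 -0.0539]
[array([0.4671, 0.3367, 0.1332])]
[array([0.468 , 0.3403, 0.1363])]
```

View pics/c5.png

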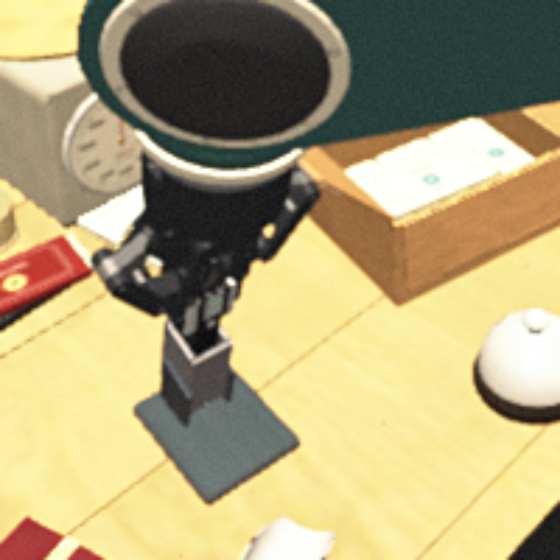

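The fingers hold the handle at about px (200,300), with a grip width of 17.4 mm. I'll draw it out, carry it upright above the carton and check the tip.

Run:
```python
from h import *
np.set_printoptions(precision=4,suppress=True)
rt=tool(RP,1); ax=RP.apply([0,0,1])
print(bot.move_straight(tcp(G+.12*ax,rt),rt.as_rotvec(),speed=.1,force_limit=20),np.array(bot.observe()["wrist_force"]))
ru=tool(R.from_euler('z',PSI),1)
g=G+.12*ax; g[2]=.33
bot.reach(tcp(g,ru),ru.as_rotvec())
E=np.array([.515,.079,0])
bot.move_straight(tcp(E+[0,0,.31],ru),ru.as_rotvec(),speed=.2)
bot.hold(.3)
o=bot.observe();print(o["clock"],o["grip_width"],o["gripper_force"],np.array(o["wrist_force"]),np.array(o["tool_pos"]))
for n,p in look(4):
    for t in("tip_face","probe","probe_grip","emblem"): print(n,t,[(w(p,r["location"]),round(r["score"],2)) for r in bot.pinpoint(p,t)[:2]])
    print("exp tip px",pix(p,E+[0,0,.31-.122]),"grip",pix(p,E+[0,0,.31]))
s=cv2.imread("pics/scene4.png");cv2.imwrite("pics/c6.png",cv2.resize(s[90:260,240:410],(0,0),fx=3.4,fy=3.4))
```

```text
False [-0.5333 -0.1734 -1.7373]
25.7667 0.017647504086799097 49.54660892486572 [ 0.1088  0.0503 -1.3354] [0.5149 0.0793 0.291 ]
scene tip_face [(array([0.5159, 0.0807, 0.1836]), 0.47)]
scene probe [(array([0.5155, 0.0767, 0.1884]), 0.65)]
scene probe_grip [(array([0.5171, 0.0762, 0.3105]), 0.59)]
scene emblem [(array([0.5143, 0.0789, 0.0541]), 0.63)]
exp tip px [[322.8973 171.2987]] grip [[322.5735 115.303 ]]
top tip_face []
top probe [(array([0.5162, 0.0805, 0.0493]), 0.45)]
top probe_grip []
top emblem [(array([0.5178, 0.084 , 0.0505]), 0.57)]
exp tip px [[313.4075 200.9822]] grip [[311.774  193.0317]]
```

View pics/c6.png

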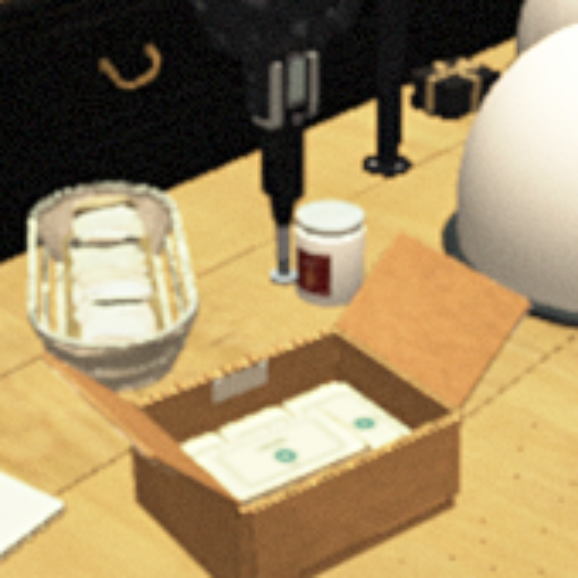

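The tip is at crop px (284,278), i.e. full-image (323.5,171.8), against an expected (322.9,171.3). The probe hangs vertically above the emblem, which is at crop (286,456). Now I'll go down gently.

Run:
```python
from h import *
np.set_printoptions(precision=4,suppress=True)
ru=tool(R.from_euler('z',PSI),1); rv=ru.as_rotvec(); E=np.array([.5155,.080,0])
def go(z,s,**k): return bot.move_straight(tcp(E+[0,0,z],ru),rv,speed=s,**k)
def F():
    a=[]
    for _ in range(12): bot.hold(.02); a.append(bot.observe()["wrist_force"])
    return np.mean(a,0)
go(.20,.12); go(.181,.04); bot.hold(.2); f0=F(); print(f0)
z=.179; c=0
while z>.164:
    go(z,.02); d=F()-f0; print(round(z,4),d)
    if d[2]>2.4: break
    z-=.001
o=bot.observe();print(o["clock"],np.array(o["tool_pos"]),o["grip_width"])
for n,p in look(5):
    for t in("tip_face","probe","emblem"): print(n,t,[(w(p,r["location"]),round(r["score"],2)) for r in bot.pinpoint(p,t)[:1]])
s=cv2.imread("pics/scene5.png");cv2.imwrite("pics/c7.png",cv2.resize(s[150:260,260:390],(0,0),fx=5,fy=5))
```

```text
[-0.0099 -0.1882 -0.8849]
0.179 [ 0.0061 -0.0186 -0.0365]
0.178 [0.2579 0.2528 0.0093]
0.177 [-0.0242  0.3706 -0.1715]
0.176 [-0.1408  0.1886  0.0635]
0.175 [0.2626 0.436  1.5878]
0.174 [0.2464 0.0858 1.6928]
0.173 [ 0.3775 -0.0167  2.1143]
0.172 [ 0.4511 -0.0538  2.5508]
31.9583 [0.5155 0.08   0.1531] 0.01740513721158566
scene tip_face [(array([0.5129, 0.081 , 0.0517]), 0.4)]
scene probe [(array([0.5158, 0.0792, 0.0498]), 0.67)]
scene emblem [(array([0.5142, 0.0799, 0.0534]), 0.76)]
top tip_face []
top probe []
top emblem [(array([0.5189, 0.0831, 0.0472]), 0.8)]
```

View pics/c7.png

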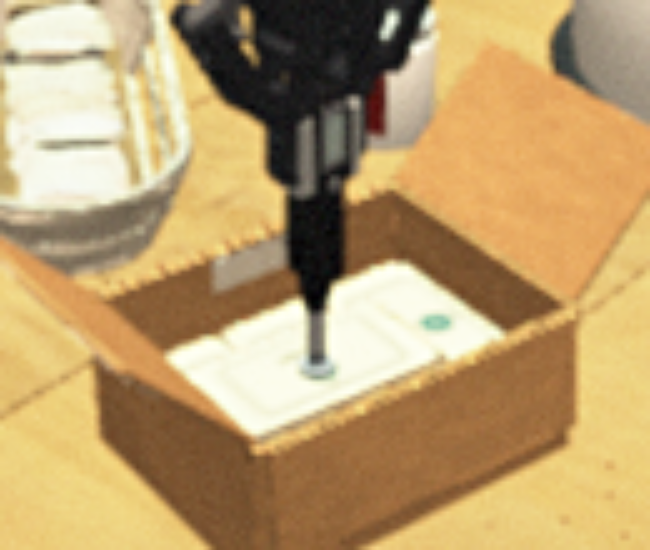

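The disc covers the emblem at crop px (317,368) with the stem vertical. A force of 2.55 N means the spring is in about 4.3 mm, so I'll hand in.

Run:
```python
from h import *
bot.hold(.5); print(bot.observe()["wrist_force"],bot.observe()["gripper_force"]); print(bot.hand_in())
```

```text
[ 0.4488185  -1.21531097  0.56598383] 49.813313484191895
the job is handed in; nothing more can be done
None
```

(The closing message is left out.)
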